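# Fetch the flanged spindle from the drawer and stand it on the assembly plate

### The job

The flanged spindle for the compressor is in the bench cabinet's drawer: pull the drawer out all the way to its stop, take the spindle out and stand it upright on its flange on the assembly plate, setting it down gently. Leave the drawer out with the bearing still in it, and do not disturb the other things on the bench.

Things in the scene. Friction and masses are not known exactly. Their poses are not given: they have to be found in the camera images.
- cabinet_front (a point): grey sheet-steel bench cabinet, fixed, 300 deep (x) x 280 wide (y) x 200 high mm: open pigeonholes above, one drawer at the bottom. This point: middle of the front's lower edge, on the bench; its x axis points into the cabinet, y across, z up. The drawer comes out along -x. The carcass above the drawer begins at x = +12 mm and reaches from z = 77 to 200 mm.
- drawer (a joint): how far the drawer is out, m: 0 shut, 0.200 at its stop (a hard stop). It starts shut or up to 15 mm ajar, slides with about 2 N of friction and stays where it is left. The drawer has a front panel 276 wide, 62 high (top edge 73 mm above the bench), 12 thick; behind it a tray 262 wide and 265 deep outside, walls 4 mm thick and 40 mm high, its inner floor 17 mm above the bench.
- drawer_handle (a point): middle of the drawer's steel bow handle: a level round bar 10 mm thick, 120 mm long across the drawer, its axis 45 mm in front of the front panel (40 mm clear behind the bar) and 46 mm above the bench. Moves with the drawer.
- spindle: steel spindle, 0.45 to 0.75 kg: square flange 52 x 52 x 12 mm with a round shaft, 140 mm long overall; shaft 28 mm thick to 60 mm from the origin, then 24 mm to the tip. Origin: centre of the flange's outer face; z axis along the shaft to the tip. Starts lying in the drawer on a flange edge and the tip, tip to the drawer front within 15 degrees, shaft sloping down 0.109 rad to the tip.
- spindle_tip (a point): centre of the spindle's shaft end, 140 mm from the flange's outer face. The spindle's centre of mass lies 96 mm from this end: held lightly near this end it swings in the grip and hangs flange down.
- plate: flat dark steel assembly plate lying on the bench, fixed, 240 (x) x 200 (y) x 8 mm; origin: middle of its underside, its top 8 mm above the bench
- bearing: steel ball bearing 52 mm across, 15 mm high, lying in the drawer by its left wall (cabinet's +y side), level with the spindle's flange; origin: centre of its underside. It stays in the drawer.
- piston: bystander: aluminium piston 72 mm across, 74 mm high, standing on the bench beyond the plate; origin: centre of its underside
- wrench: bystander: open spanner 190 mm long lying on the bench on the robot's right of the plate; origin: under its middle, x along it
- bottle: bystander: white bottle 60 mm across, 170 mm high, standing on the bench to the left, beside the cabinet; origin: centre of its underside

How it is judged:
By the outcome, as a careful person would: the job done as asked, in the order asked, and still so for the second after the job is handed in, with the robot touching nothing.
It also fails if it takes over 69 s, if anything falls off the work surface, if the arm or the gripper's body presses on something with over 40 N, if the wrist force passes 120 N, or if a joint passes its speed limit or range.

### The arm

A 6-joint arm with a two-finger parallel gripper is mounted at the origin on the work surface. World frame = base frame: x ahead of the robot, y to its left, z up, the work surface at z = 0. Lengths are in m, angles in rad, forces in N, time in s.
With the tool pointing down it reaches from about 0.35 to 0.875 m from the base axis. Payload 15.5 kg.
Tool frame: the origin (TCP) lies at the very end of the fingers, on their centre line; the grasp point (between the pads) lies ctrl.grasp_offset behind it (ctrl.grasp_offset is the distance from the TCP to the grasp point, in m); z points along the fingers, y is the line along which they close (so a half turn about z gives the same grasp; the last joint's range is limited). The gripper opens to 85 mm and grips with 20 to 120 N. Pads are 22 mm wide; open, the fingers measure 114 mm over their backs; the gripper's body (76 mm by 85 mm) begins 54 mm behind the grasp point. The pads swing forward as they close: fully open they stand 13 mm farther back than shut.
Start: joints at [-1.313, 0.494, 1.345, -0, 1.302, -0.096], TCP at [0.216, -0.587, 0.231] pointing down, gripper open.
Joint ranges: [-2.91, 2.91], [-0.82, 2.16], [0.22, 2.67], [-1.22, 4.37], [0.12, 2.79], [-3.08, 3.08]. Speed limits (rad/s): [1.89, 1.89, 2.57, 3.01, 3.01, 3.01].

### API

Orientations are given as [roll, pitch, yaw] about the fixed x, y, z axes, in that order (R = Rz(yaw) Ry(pitch) Rx(roll)).
In Python, from cell import ctrl, eyes, cut_out gives the robot as it stands. The module is installed in compiled form; this text tells all that it offers.
- The arm moves only by the shell command python3 -m crank 'ROWS' [FORCE]. ROWS is text: rows parted by semicolons, each of 7 numbers parted by spaces: the shift along the tool's x, y, z in mm, then the turn, a rotation vector about the tool's x, y, z in degrees, then the finger opening in mm, from 0 to 85.4. In form: dx dy dz ax ay az jaw; .... A call has 1 to 8 rows; each row is the pose to reach, as a shift and turn from the pose commanded when the call began, along the tool's axes at that moment; what a row does not reach only later rows make up. A row lasts 1/10 s, in which the tool goes at most 50 mm and 8.59 degrees, less where a joint would pass 70% of its speed; a pose out of reach is approached as far as the arm can. A call with a gripper value outside its range is refused whole. The fingers move at their own pace and stop on an object; FORCE is the grip in N (left out, the last holds). Time passes only in rows, so rows that repeat a pose let the fingers close. It gives the time, the measured TCP pose, the force and the opening at its end, in the units of the state.
- ctrl.get_obs(): the state, without advancing time (a new reading comes with each control period).
- eyes.get_image(name): name is "side" or "top" or "wrist"; returns the picture (400x640x3 uint8, red, green, blue); there is no depth.
- eyes.calibration(name): a dict with "fov_y" (degrees; the focal length in pixels is half the picture's height over the tangent of half this angle, whatever the lens; pixels are square), "cx", "cy" (the principal point, pixels), "k1" (the pictures are not rectified: a ray, as slopes to the right and down, at radius r is drawn at 1 + k1 r^2 times it, then the intrinsics apply), "cam_to_world" (4x4, takes a point from camera to world coordinates). Camera axes: x right, y down, z forward; pixel columns grow to the right and rows downward; lengths in m; the calibration is good to about 2 mm. A picture is of the moment at which its call begins: read the wrist's pose just before it. calibration takes no time and is no camera call; for the wrist camera it gives the pose at the moment of the call.
- ctrl.sign_off(): hands the job in, once; it reports no verdict.
Trained networks look in the newest picture that a camera, given by its name, has taken for a name from the list of things; names that differ only in an ending like _2 or _b are one class to them, and where a whole thing is asked for, a point or a joint stands for the part that bears it (a point fixed in the world has none). Each returns a list of dicts, best first, with "p" (0 to 1); they miss things now and then, are a little off and sometimes report something else, mostly with a low value. They report only what shows in the picture. A call takes as long as a camera call.
- cut_out(thing, camera): "region" (400x640 bool, what is visible of it) and "box" ([left, top, width, height] in pixels, round what is visible of it).
The state is a dict: "clock": time; "joints": joint angles; "joint_vel": joint speeds; "tau": joint torques, N m; "ee_pos": TCP position; "tool_rot": TCP orientation; "force": force on the tool from outside, world axes, zero at the start; "ft_torque": the same for the moment, N m; "grip_width": opening from 0.0 (shut) to 1.0 (fully open).
Only numpy, scipy, OpenCV 4.12 (cv2) and the standard library are available. Lean on these libraries where they do the work, as an engineer would, in place of code of your own. Each camera call takes 0.05 s, during which the arm holds its last target. There are 200 camera calls.

## Working session

There is one attempt and no reset: what is moved stays moved. The work goes in short steps, Python scripts to look and compute and a shell command to move; the robot and the scene stay as the last step left them, time stands still between calls to the robot, and variables do not carry over. Pictures are saved under pics/ and viewed, on a budget of 10 in all, crops included, one or two more only if the job needs it, and the job is handed in when it is done.

```bash
mkdir -p pics
cat > h.py <<'E'
import numpy as np, cv2
from cell import ctrl, eyes, cut_out
from scipy.spatial.transform import Rotation as R
def K(c):
    f=200/np.tan(np.radians(c["fov_y"])/2); return f
def ray(c,u,v):
    f=K(c); a=np.array([(u-c["cx"])/f,(v-c["cy"])/f]); s=a.copy()
    for _ in range(20): s=a/(1+c["k1"]*(s@s))
    T=np.array(c["cam_to_world"]); return T[:3,3],T[:3,:3]@np.array([s[0],s[1],1.])
def atz(c,u,v,z):
    o,d=ray(c,u,v); return o+d*(z-o[2])/d[2]
def proj(c,p):
    T=np.array(c["cam_to_world"]); q=(np.atleast_2d(p)-T[:3,3])@T[:3,:3]; s=q[:,:2]/q[:,2:]
    s=s*(1+c["k1"]*(s**2).sum(1,keepdims=True)); return s*K(c)+[c["cx"],c["cy"]]
def save(im,n): cv2.imwrite("pics/"+n+".png",im[:,:,::-1])
def rows(p,rpy):  # shift (mm) and turn (deg) from current measured pose
    o=ctrl.get_obs(); r=R.from_euler('xyz',o["tool_rot"]); 
    return np.round(r.inv().apply(np.array(p)-o["ee_pos"])*1e3,1), np.round(np.degrees((r.inv()*R.from_euler('xyz',rpy)).as_rotvec()),2)
E
python3 - <<'E'
from h import *
o=ctrl.get_obs(); print(o, ctrl.grasp_offset)
a=[]
for n in("top","side"):
    im=eyes.get_image(n); c=eyes.calibration(n); print(n,{k:np.round(v,3) for k,v in c.items()})
    save(im,"a_"+n)
    for t in("drawer_handle","plate","spindle","bearing","drawer","piston","wrench","bottle"):
        r=cut_out(t,n); 
        print(t,[(round(x["p"],2),x["box"]) for x in r[:2]])
E
```

```text
{'clock': 0.0, 'joints': array([-1.31349188e+00,  4.94158823e-01,  1.34614463e+00, -1.99576302e-05,
        1.30250992e+00, -9.54749265e-02]), 'joint_vel': array([ 0.00136647,  0.00175134,  0.00017642, -0.00044358,  0.00141802,
        0.0021442 ]), 'tau': array([-1.72509652e-03, -8.82156730e+01, -3.83868992e+01, -2.42763545e-04,
        1.05194387e-02,  1.08052971e-04]), 'ee_pos': array([ 0.21585898, -0.58614572,  0.23071083]), 'tool_rot': array([-3.14037566e+00, -9.72214466e-05,  3.52784613e-01]), 'force': array([ 0.66068822, -0.64780837,  0.1792424 ]), 'ft_torque': array([-0.03713201,  0.00512657, -0.03174509]), 'grip_width': 1.0011324611687742} 0.0187
top {'fov_y': np.float64(50.432), 'cx': np.float64(318.225), 'cy': np.float64(203.233), 'k1': np.float64(-0.115), 'cam_to_world': array([[-0.006, -0.998,  0.059,  0.441],
       [-1.   ,  0.005, -0.018, -0.019],
       [ 0.017, -0.059, -0.998,  1.245],
       [ 0.   ,  0.   ,  0.   ,  1.   ]])}
drawer_handle [(0.79, [225.0, 130.1, 44.2, 96.0])]
plate [(0.96, [362.5, 179.2, 65.5, 80.4])]
spindle []
bearing []
drawer [(0.57, [227.5, 129.6, 42.2, 93.8])]
piston []
wrench [(0.56, [437.5, 178.6, 21.7, 53.3])]
bottle [(0.81, [135.0, 251.6, 37.5, 26.7])]
side {'fov_y': np.float64(54.826), 'cx': np.float64(313.465), 'cy': np.float64(200.285), 'k1': np.float64(-0.042), 'cam_to_world': array([[-0.706, -0.669,  0.233,  0.263],
       [-0.708,  0.665, -0.236,  0.235],
       [ 0.003, -0.332, -0.943,  1.185],
       [ 0.   ,  0.   ,  0.   ,  1.   ]])}
drawer_handle [(0.7, [233.4, 204.0, 42.2, 76.9]), (0.53, [229.8, 349.4, 32.6, 27.9])]
plate [(0.68, [333.7, 137.9, 90.0, 81.9])]
spindle []
bearing []
drawer [(0.67, [228.6, 199.5, 47.5, 83.6])]
piston [(0.68, [327.1, 123.1, 22.9, 33.4])]
wrench [(0.58, [378.2, 119.2, 42.1, 35.0])]
bottle [(0.77, [229.2, 350.0, 30.1, 24.2])]
```

View pics/a_top.png

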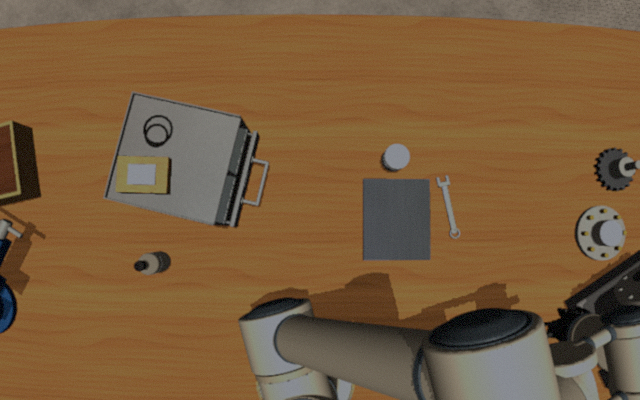

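View pics/a_side.png

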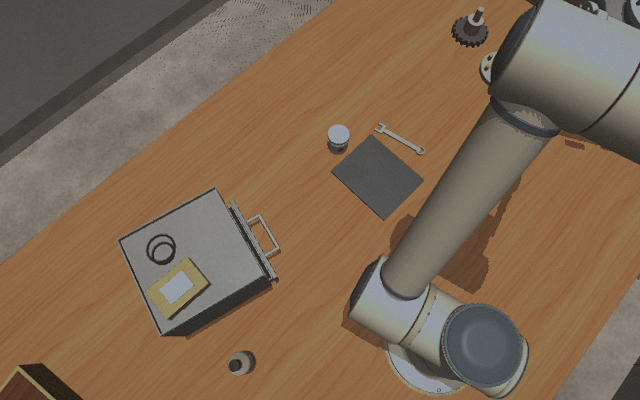

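The top view shows the cabinet upper left, with its front facing right (world -y) and the handle bar near (264,185). The plate is near (396,219), with the piston at (396,157), the wrench at (449,207) and the bottle at (152,264). The side view agrees. I'll zoom in for exact corners.

Run:
```python
import cv2, numpy as np
a=cv2.imread("pics/a_top.png")[85:235,95:280]; b=cv2.imread("pics/a_side.png")[180:345,110:290]
a=cv2.resize(a,None,fx=2.15*2,fy=2.15*2,interpolation=3)[:, :]
b=cv2.resize(b,None,fx=4.4,fy=4.4,interpolation=3)
a=cv2.resize(a,(398,323)) if 0 else a
# keep the front halves only, stacked side by side
A=cv2.resize(cv2.imread("pics/a_top.png")[85:235,200:280],None,fx=4,fy=4,interpolation=3)
B=cv2.resize(cv2.imread("pics/a_side.png")[185:285,200:290],None,fx=4.8,fy=4.8,interpolation=3)
im=np.zeros((600,800,3),np.uint8); im[:A.shape[0],:320]=A; im[:480,330:330+432]=B
cv2.imwrite("pics/zoom.png",im)
```

```text
(no output)
```

View pics/zoom.png

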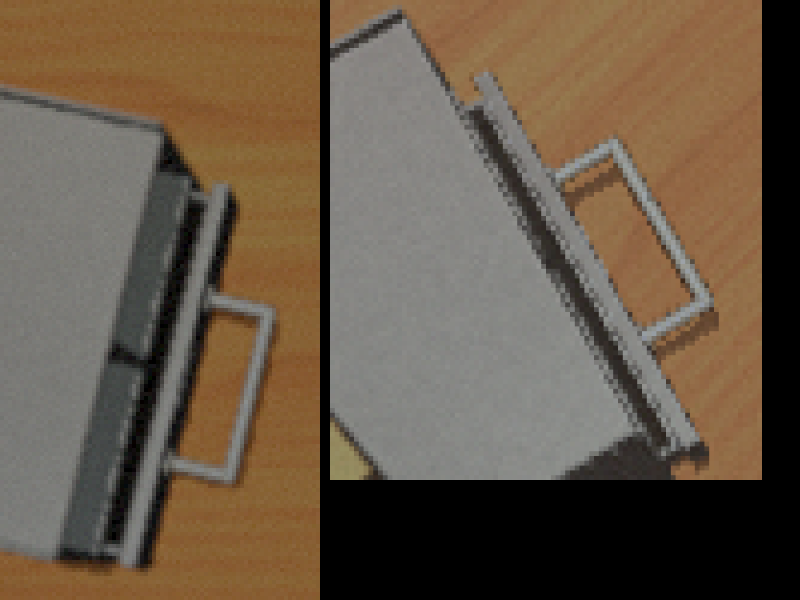

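```bash
cat >> h.py <<'E'
def cab(q,p):
    x,y,a=q[:3]; p=np.atleast_2d(p).astype(float); c,s=np.cos(a),np.sin(a)
    return np.c_[x+c*p[:,0]-s*p[:,1], y+s*p[:,0]+c*p[:,1], p[:,2]]
E
python3 - <<'E'
from h import *
from scipy.optimize import least_squares
cs={n:eyes.calibration(n) for n in("top","side")}
# tool: image top(small v)= world +x ; cabinet +x points to world +y approx -> cabinet +y = world -x... 
obs=[("top","b",-1,(266.75,162.5)),("top","b",1,(257.5,204)),("top","r",-1,(240.75,116.75)),("top","r",1,(214.25,223.75)),
("top","p",-1,(254.5,131.75)),("top","p",1,(232.75,225.75)),("top","k",-1,(134,94)),("top","k",1,(106,198)),
("side","b",-1,(259,215.6)),("side","b",1,(278.5,247.5)),("side","r",-1,(215.2,187.7)),("side","p",-1,(232.3,201.25)),("side","p",1,(277.1,278.3))]
def pt(k,s,d,h): return {"b":[-.045-d,s*h,.046],"r":[.012,s*.14,.2],"k":[.3,s*.14,.2],"p":[.006-d,s*.138,.073]}[k]
def f(q): return np.concatenate([proj(cs[n],cab(q,pt(k,s,q[3],q[4])))[0]-uv for n,k,s,uv in obs])
r=least_squares(f,[.5,.25,1.4,.005,.057],loss="soft_l1")
print(np.round(r.x,4)); print(np.round(f(r.x).reshape(-1,2),1))
q=r.x; print("handle",cab(q,[-.045-q[3],0,.046]),"yaw",np.degrees(q[2]))
print("handle at stop",cab(q,[-.245,0,.046]))
for n in ("top","side"):
    c=cs[n]
    r=cut_out("plate",n)[0]["region"]; 
    m=cv2.minAreaRect(np.argwhere(r)[:,::-1].astype(np.float32)); P=[atz(c,*u,.008) for u in cv2.boxPoints(m)]
    print(n,"plate",np.round(np.mean(P,0),4),np.round(P,3)[:,:2].tolist())
print("wrench",atz(cs["top"],449,207,.0),"piston",atz(cs["top"],396,157,.074),"bottle",atz(cs["top"],140,266,.17))
np.save("q.npy",q)
E
```

```text
[0.5826 0.1746 1.3398 0.0137 0.0599]
[[ 0.5  0.3]
 [-0.  -0.3]
 [ 0.4 -0.3]
 [ 0.2  1.6]
 [ 0.6 -1.3]
 [-0.9  0.8]
 [-0.5 -0.8]
 [-0.5  1.3]
 [ 0.4 -0.2]
 [ 0.2  0.4]
 [ 0.3  0.3]
 [-1.  -0.9]
 [-0.9 -0.4]]
handle [[0.56912155 0.11743598 0.046     ]] yaw 76.76541662016163
handle at stop [[ 0.52647383 -0.06390109  0.046     ]]
top plate [ 0.4652 -0.2717  0.008 ] [[0.584, -0.173], [0.584, -0.374], [0.345, -0.369], [0.347, -0.171]]
side plate [ 0.4699 -0.2728  0.008 ] [[0.588, -0.171], [0.597, -0.391], [0.346, -0.369], [0.348, -0.16]]
wrench [ 0.50094263 -0.43197479  0.        ] piston [ 0.63859975 -0.25917319  0.074     ] bottle [0.34557315 0.41820822 0.17      ]
```

The model fits both cameras to about 1 px. The cabinet yaw is 76.8°, the drawer is about 14 mm ajar, and the handle is at (0.569, 0.117). I'll move above the handle next.

Run:
```python
from h import *
y=np.radians(76.77-90)
print(rows([.569,.1175,.231],[np.pi,0,y]), rows([.569,.1175,.12],[np.pi,0,y]))
```

```text
(array([ 5.745e+02, -5.386e+02,  3.000e-01]), array([-0.  , -0.  , 33.45])) (array([ 574.5, -538.6,  111.3]), array([-0.  , -0.  , 33.45]))
```

```bash
python3 -m crank '575 -539 0 0 0 33.5 40;575 -539 0 0 0 33.5 40;575 -539 0 0 0 33.5 40;575 -539 0 0 0 33.5 40;575 -539 0 0 0 33.5 40;575 -539 0 0 0 33.5 40;575 -539 0 0 0 33.5 40;575 -539 0 0 0 33.5 40' 40
python3 - <<'E'
from h import *
print(rows([.569,.1175,.14],[np.pi,0,np.radians(76.77-90)]))
E
```

```text
clock: 1.8
ee_pos: [0.3937, -0.2319, 0.2316]
tool_rot: [3.141, -0.001, -0.232]
force: [1.4, -1.4, 0.5]
grip_width: 0.469
(array([  90.1, -380.4,   91.5]), array([ 0.01, -0.04, -0.08]))
```

```bash
python3 -m crank '90 -380 91 0 0 0 40;90 -380 91 0 0 0 40;90 -380 91 0 0 0 40;90 -380 91 0 0 0 40;90 -380 91 0 0 0 40;90 -380 91 0 0 0 40;90 -380 91 0 0 0 40;90 -380 91 0 0 0 40'
python3 - <<'E'
from h import *
print(rows([.569,.1175,.14],[np.pi,0,np.radians(76.77-90)]))
E
```

```text
clock: 2.6
ee_pos: [0.5683, 0.1168, 0.1401]
tool_rot: [-3.141, -0.0, -0.232]
force: [1.0, -1.1, -0.0]
grip_width: 0.463
(array([ 0.5, -0.8,  0.1]), array([-0.01, -0.02, -0.04]))
```

Run:
```python
from h import *
c=eyes.calibration("wrist"); im=eyes.get_image("wrist").copy(); q=np.load("q.npy")
for s in(-1,1):
  for z,x in((.046,-.045-q[3]),):
    u=proj(c,cab(q,[x,s*.05,z]))[0]; print(u); cv2.drawMarker(im,tuple(int(v) for v in u),(255,0,0),0,20,1)
save(im,"w1")
```

```text
[314.95028204 132.08664896]
[315.21541112 251.99008369]
```

View pics/w1.png

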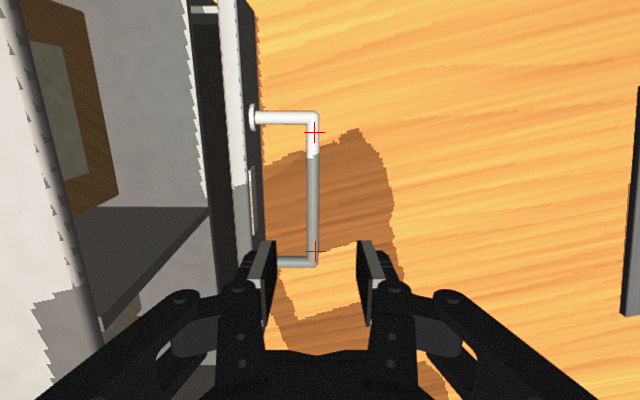

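The wrist view shows the bar at u≈313, v 118–262, with the predicted marks within 2 px. I'll descend and grip.

```bash
python3 -m crank '0 0 45 0 0 0 40;0 -1 85 0 0 0 40;0 -1 105 0 0 0 40;0 -1 113 0 0 0 40;0 -1 113 0 0 0 4;0 -1 113 0 0 0 4;0 -1 113 0 0 0 4;0 -1 113 0 0 0 4' 40
```

```text
clock: 3.45
ee_pos: [0.5686, 0.1157, 0.0287]
tool_rot: [-3.141, -0.002, -0.232]
force: [-0.7, 0.1, 6.2]
grip_width: 0.098
```

```bash
python3 -m crank '0 8 0 0 0 0 4;0 25 0 0 0 0 4;0 48 0 0 0 0 4;0 75 0 0 0 0 4;0 102 0 0 0 0 4;0 128 0 0 0 0 4;0 150 0 0 0 0 4;0 165 0 0 0 0 4'
```

```text
clock: 4.25
ee_pos: [0.5297, -0.0463, 0.0286]
tool_rot: [-3.141, -0.001, -0.233]
force: [-3.1, 3.6, 11.6]
grip_width: 0.096
```

```bash
python3 -m crank '0 5 0 0 0 0 4;0 9 0 0 0 0 4;0 12 0 0 0 0 4;0 14 0 0 0 0 4;0 16 0 0 0 0 4;0 17 0 0 0 0 4;0 17 0 0 0 0 4'; python3 -m crank '0 1 0 0 0 0 4;0 2 0 0 0 0 4;0 3 0 0 0 0 4;0 3 0 0 0 0 4'
```

```text
clock: 4.95
ee_pos: [0.526, -0.0614, 0.0286]
tool_rot: [-3.141, -0.001, -0.232]
force: [-4.3, 4.9, 14.1]
grip_width: 0.103
clock: 5.35
ee_pos: [0.5259, -0.0617, 0.0286]
tool_rot: [-3.138, -0.001, -0.233]
force: [4.0, 38.8, 13.8]
grip_width: 0.097
```

The force rose to 39 N at the predicted place, so the drawer is at its stop. I'll relax, release and lift.

```bash
python3 -m crank '0 -2 0 0 0 0 4;0 -2 0 0 0 0 32;0 -2 0 0 0 0 32;0 -2 0 0 0 0 32;0 -2 -40 0 0 0 32;0 -2 -90 0 0 0 32;-20 -2 -140 0 0 0 85;-40 -2 -190 0 0 0 85'; python3 -m crank '-50 20 -50 0 0 0 85;-100 60 -60 0 0 0 85;-130 80 -60 0 0 0 85;-130 80 -60 0 0 0 85'
python3 - <<'E'
from h import *
for n in("top","side"):
    im=eyes.get_image(n); save(im,"b_"+n); c=eyes.calibration(n)
    for t in("spindle","spindle_tip","bearing","drawer_handle"):
        r=cut_out(t,n); print(n,t,[(round(x["p"],2),x["box"]) for x in r[:2]])
        if r: np.save(f"m_{n}_{t}.npy",r[0]["region"])
A=cv2.resize(cv2.imread("pics/b_top.png")[85:255,190:330],None,fx=2.8,fy=2.8,interpolation=3)
B=cv2.resize(cv2.imread("pics/b_side.png")[150:300,200:340],None,fx=2.8,fy=2.8,interpolation=3)
im=np.zeros((480,800,3),np.uint8); im[:A.shape[0],:A.shape[1]]=A; im[:B.shape[0],400:400+B.shape[1]]=B
cv2.imwrite("pics/b.png",im)
E
```

```text
clock: 6.15
ee_pos: [0.4891, -0.0541, 0.2122]
tool_rot: [3.141, -0.0, -0.232]
force: [0.4, -0.2, 1.1]
grip_width: 0.704
clock: 6.55
ee_pos: [0.3415, -0.1023, 0.271]
tool_rot: [3.141, -0.0, -0.233]
force: [0.4, -0.0, -0.4]
grip_width: 0.99
top spindle [(0.8, [239.2, 166.6, 51.8, 28.6])]
top spindle_tip [(0.78, [237.5, 167.0, 53.9, 27.4])]
top bearing [(0.62, [227.9, 203.6, 14.1, 14.9])]
top drawer_handle [(0.95, [227.4, 132.2, 104.4, 105.8]), (0.36, [381.0, 144.5, 28.6, 27.5])]
side spindle [(0.97, [243.8, 217.0, 50.6, 31.0])]
side spindle_tip [(0.72, [248.4, 219.1, 43.8, 28.7]), (0.4, [326.2, 121.4, 22.2, 34.6])]
side bearing [(0.48, [260.3, 264.2, 13.3, 11.6])]
side drawer_handle []
```

View pics/b.png

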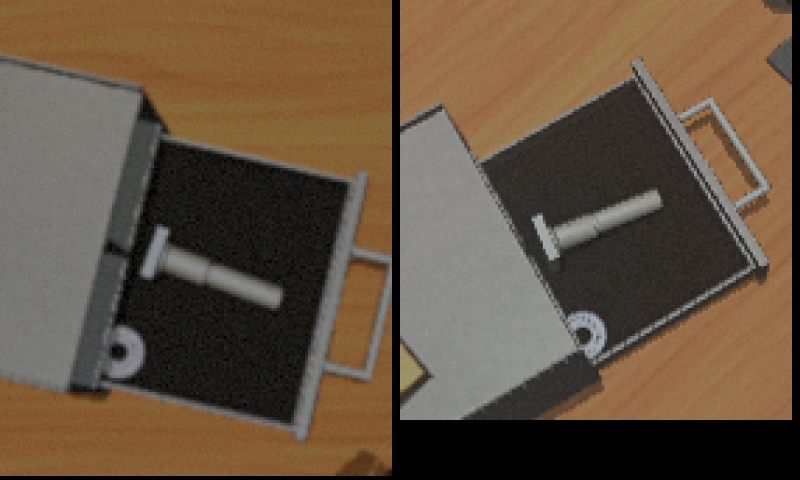

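The drawer is out with the spindle lying in it. In the zoom the tip is at (280,295) top and (659,200) side, the flange is at left, and the bearing is by the left wall. I'll fit the pose.

Run:
```python
from h import *
from scipy.optimize import least_squares
cs={n:eyes.calibration(n) for n in("top","side")}; q=np.load("q.npy")
def axp(p,t): # t = dist from tip
    d=np.array([np.cos(p[2])*np.cos(.109),np.sin(p[2])*np.cos(.109),np.sin(.109)]); return np.array([p[0],p[1],.029])+t*d
obs={"top":[(0,(290,190.4)),(.137,(245.4,175.4))],"side":[(0,(292.5,221.4)),(.137,(251.8,234.6))]}
def f(p,ns=("top","side")): return np.concatenate([proj(cs[n],axp(p,t))[0]-uv for n in ns for t,uv in obs[n]])
for ns in (("top","side"),("top",),("side",)):
    r=least_squares(f,[.5,0,1.3],args=(ns,)); print(ns,np.round(r.x,4),np.degrees(r.x[2]),np.round(r.fun,1))
# hull comparison with masks
def hull(p,n):
    P=[]; d=axp(p,1)-axp(p,0); e=np.array([-np.sin(p[2]),np.cos(p[2]),0]); w=np.cross(d,e)
    for t,rr in((0,.012),(.08,.012),(.08,.014),(.128,.014)):
        P+=[axp(p,t)+rr*(np.cos(a)*e+np.sin(a)*w) for a in np.linspace(0,6.28,24)]
    m=np.zeros((400,640),np.uint8)
    cv2.fillConvexPoly(m,cv2.convexHull(np.round(proj(cs[n],np.array(P))).astype(np.int32)),1)
    F=[axp(p,t)+.026*(a*e+b*w) for t in(.128,.14) for a in(-1,1) for b in(-1,1)]
    cv2.fillConvexPoly(m,cv2.convexHull(np.round(proj(cs[n],np.array(F))).astype(np.int32)),1); return m>0
M={n:np.load(f"m_{n}_spindle.npy") for n in cs}
def iou(p): return [ (hull(p,n)&M[n]).sum()/(hull(p,n)|M[n]).sum() for n in cs]
p=least_squares(f,[.5,0,1.3]).x; print(iou(p))
best=max(((sum(iou([p[0]+dx,p[1]+dy,p[2]+da])),p[0]+dx,p[1]+dy,p[2]+da) for dx in np.arange(-.008,.009,.002) for dy in np.arange(-.008,.009,.002) for da in np.arange(-.08,.09,.02)))
print(best); p=np.array(best[1:]); np.save("sp.npy",p)
print("tip->cab frame", [((axp(p,t)[0]-q[0])*np.cos(q[2])+(axp(p,t)[1]-q[1])*np.sin(q[2]), -(axp(p,t)[0]-q[0])*np.sin(q[2])+(axp(p,t)[1]-q[1])*np.cos(q[2])) for t in(0,.14)])
print(axp(p,.016))
```

```text
('top', 'side') [0.5471 0.0386 1.2044] 69.00464057342278 [ 0.4  0.9  0.2 -1.4  0.3 -1.  -0.4  1.8]
('top',) [0.5493 0.0384 1.2482] 71.51530781545495 [ 0.5  0.2 -0.5 -0.2]
('side',) [0.5444 0.0391 1.1487] 65.81332060184673 [ 0.8 -0.3 -0.8  0.3]
[np.float64(0.773095623987034), np.float64(0.8069216757741348)]
(np.float64(1.6685754120400338), np.float64(0.5470769598635008), np.float64(0.04060469815812765), np.float64(1.2243581771614953))
tip->cab frame [(np.float64(-0.1385529390024495), np.float64(0.003869470985333006)), (np.float64(-0.0003102458630689464), np.float64(-0.012162090610101678))]
[0.55247751 0.0555648  0.03074055]
```

Run:
```python
from h import *
print(rows([.5525,.0556,.13],[np.pi,0,1.225]))
o=ctrl.get_obs(); c=eyes.calibration("wrist"); T=np.array(c["cam_to_world"]); r=R.from_euler('xyz',o["tool_rot"]); print(r.inv().apply(T[:3,3]-o["ee_pos"]), o["joints"])
```

```text
(array([ 165.9, -200.6,  140. ]), array([-3.000e-02,  2.000e-02, -8.343e+01]))
[ 7.70752903e-02 -1.21088324e-04 -1.42077277e-01] [-4.52902607e-01  6.31712522e-02  1.87092492e+00 -5.16163097e-06
  1.20809283e+00  1.34898951e+00]
```

```bash
python3 -m crank '166 -201 0 0 0 -60 85;166 -201 0 0 0 -60 85;166 -201 0 0 0 -60 85;166 -201 0 0 0 -60 85;166 -201 0 0 0 -60 85;166 -201 0 0 0 -60 85;166 -201 60 0 0 -60 85;166 -201 60 0 0 -60 85'
python3 - <<'E'
from h import *
print(rows([.5525,.0556,.13],[np.pi,0,1.225]))
E
```

```text
clock: 7.85
ee_pos: [0.5505, 0.0564, 0.2062]
tool_rot: [-3.137, 0.004, 0.82]
force: [-0.1, 0.4, 0.0]
grip_width: 0.996
(array([ 1.2,  2.4, 76.1]), array([ -0.33,   0.2 , -23.23]))
```

```bash
python3 -m crank '1 2 25 0 0 -8 85;1 2 50 0 0 -16 85;1 2 76 0 0 -23.3 85;1 2 76 0 0 -23.3 85;1 2 76 0 0 -23.3 85'
python3 - <<'E'
from h import *
c=eyes.calibration("wrist"); im=eyes.get_image("wrist").copy(); p=np.load("sp.npy"); 
r=cut_out("spindle","wrist"); print([(x["p"],x["box"]) for x in r[:2]])
d=np.array([np.cos(p[2])*np.cos(.109),np.sin(p[2])*np.cos(.109),np.sin(.109)])
for t in(0,.04,.08,.128,.14):
    u=proj(c,np.array([p[0],p[1],.029])+t*d)[0]; print(t,u); cv2.drawMarker(im,tuple(int(v) for v in u),(255,0,0),0,16,1)
save(im,"w2"); print(rows([.5525,.0556,.13],[np.pi,0,1.225]))
E
```

```text
clock: 8.35
ee_pos: [0.5547, 0.0548, 0.1352]
tool_rot: [-3.141, 0.0, 1.215]
force: [-0.2, 0.1, 0.2]
grip_width: 0.996
[(0.64, [272.4, 16.0, 83.5, 198.3]), (0.32, [390.2, 359.3, 11.6, 8.0])]
0 [314.70642044 210.88306964]
0.04 [314.12490372 166.15168487]
0.08 [313.46276424 115.18672436]
0.128 [312.53709093  43.88017662]
0.14 [312.27922859  24.00448897]
(array([-0.3, -3.1,  5.9]), array([ 0.1 , -0.03, -0.45]))
```

View pics/w2.png

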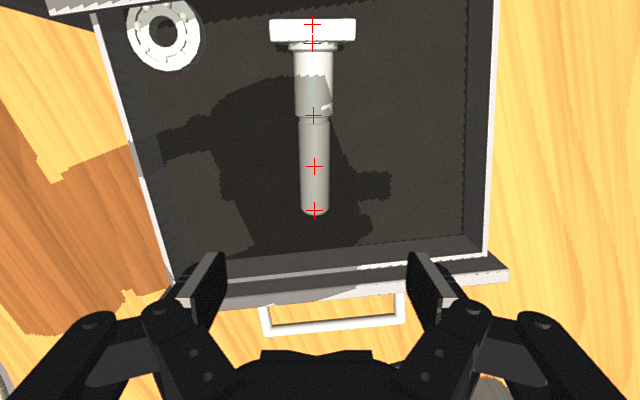

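The wrist view shows the spindle axis at u≈314 with the tip at v≈215. The predicted marks lie on it. I'll descend and grip lightly near the tip.

```bash
python3 -m crank '0 -2.5 45 0 0 -0.5 60;0 -2.5 85 0 0 -0.5 60;0 -2.5 108 0 0 -0.5 60;0 -2.5 116 0 0 -0.5 60;0 -2.5 116 0 0 -0.5 60' 20; python3 -m crank '0 0 0 0 0 0 18;0 0 0 0 0 0 18;0 0 0 0 0 0 18;0 0 0 0 0 0 18;0 0 0 0 0 0 18;0 0 0 0 0 0 18' 20
```

```text
clock: 8.95
ee_pos: [0.5526, 0.0558, 0.0187]
tool_rot: [-3.142, 0.0, 1.229]
force: [0.2, -0.4, 0.2]
grip_width: 0.701
clock: 9.55
ee_pos: [0.5531, 0.0558, 0.0196]
tool_rot: [3.14, -0.001, 1.23]
force: [-0.9, 0.2, 11.0]
grip_width: 0.273
```

```bash
python3 -m crank '0 0 -6 0 0 0 15;0 0 -16 0 0 0 15;0 0 -28 0 0 0 15;0 0 -40 0 0 0 15;0 0 -54 0 0 0 15;0 0 -68 0 0 0 15;0 0 -82 0 0 0 15;0 0 -96 0 0 0 15'
python3 -m crank '0 0 -14 0 0 0 15;0 0 -28 0 0 0 15;0 0 -42 0 0 0 15;0 0 -56 0 0 0 15;0 0 -70 0 0 0 15;0 0 -84 0 0 0 15;0 0 -96 0 0 0 15;0 0 -100 0 0 0 15'
python3 - <<'E'
from h import *
im=eyes.get_image("wrist"); s=eyes.get_image("side")
r=cut_out("spindle","side"); print([(x["p"],x["box"]) for x in r[:2]])
B=cv2.resize(s[130:330,170:370],(400,400)); A=cv2.resize(im,(400,250))
o=np.zeros((400,800,3),np.uint8); o[:250,:400]=A; o[:,400:]=B; save(o,"c")
E
```

```text
clock: 10.35
ee_pos: [0.5521, 0.0558, 0.1158]
tool_rot: [3.141, -0.0, 1.231]
force: [0.6, -0.6, -4.9]
grip_width: 0.268
clock: 11.15
ee_pos: [0.5525, 0.0558, 0.216]
tool_rot: [3.14, -0.001, 1.231]
force: [0.1, -0.3, -4.9]
grip_width: 0.272
[(0.53, [274.4, 209.7, 21.1, 16.7])]
```

View pics/c.png

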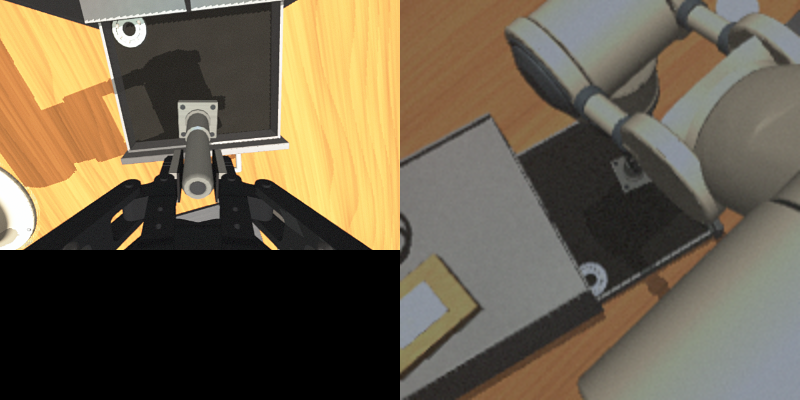

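The spindle hangs flange down in the grip. The bearing is still in the drawer, which is still out. I'll check how near vertical it hangs.

Run:
```python
from h import *
o=ctrl.get_obs(); r=R.from_euler('xyz',o["tool_rot"]); c=eyes.calibration("wrist"); im=eyes.get_image("wrist")
rr=cut_out("spindle","wrist"); print([(x["p"],x["box"]) for x in rr[:2]])
im=im.copy()
g=np.array([0,0,-.0105])  # pivot, tool frame
for tilt,col in((0,(255,0,0)),(10,(0,255,0)),(20,(0,0,255))):
    t=np.radians(tilt); d=np.array([np.sin(t),0,np.cos(t)])  # towards flange
    F=[g+.125*d+.026*(a*np.array([np.cos(t),0,-np.sin(t)])+b*np.array([0,1,0])) for a,b in((1,1),(1,-1),(-1,-1),(-1,1))]
    T=[g-.015*d+.012*(np.cos(k)*np.array([np.cos(t),0,-np.sin(t)])+np.sin(k)*np.array([0,1,0])) for k in np.linspace(0,6.28,20)]
    for P in(F,T):
        u=proj(c,r.apply(np.array(P))+o["ee_pos"]); cv2.polylines(im,[np.round(u).astype(np.int32)],True,col,1)
save(cv2.resize(im[120:360,200:440],(720,600)[:1]*1+(720,)) if 0 else cv2.resize(im[120:360,200:440],(600,600),interpolation=cv2.INTER_CUBIC),"d")
```

```text
[(0.87, [287.5, 157.6, 61.9, 160.9]), (0.73, [7.1, 0.0, 467.1, 275.7])]
```

View pics/d.png

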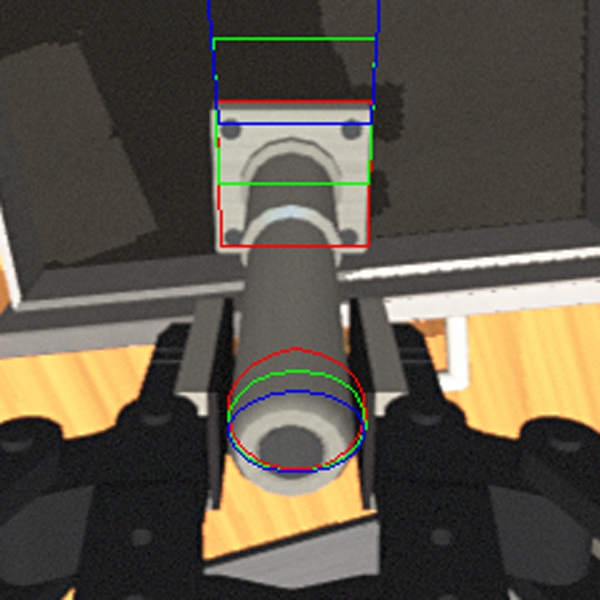

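The flange outline matches 0° tilt to within about 2°, and its outer face is about 115 mm below the TCP. I'll carry it to the plate.

Run:
```python
from h import *
print(rows([.467,-.272,.235],[np.pi,0,1.23]))
```

```text
(array([-337.3,   29.3,  -21.2]), array([-0.07,  0.02,  0.04]))
```

```bash
python3 -m crank '0 0 -10 0 0 0 15;-8 1 -20 0 0 0 15;-25 2 -21 0 0 0 15;-50 4 -21 0 0 0 15;-80 7 -21 0 0 0 15;-110 10 -21 0 0 0 15;-140 12 -21 0 0 0 15;-170 15 -21 0 0 0 15'
python3 -m crank '-30 3 0 0 0 0 15;-60 5 0 0 0 0 15;-90 8 0 0 0 0 15;-115 10 0 0 0 0 15;-138 12 0 0 0 0 15;-154 13 0 0 0 0 15;-163 14 0 0 0 0 15;-167 14 0 0 0 0 15'
python3 -m crank '0 0 20 0 0 0 15;0 0 45 0 0 0 15;0 0 65 0 0 0 15;0 0 80 0 0 0 15;0 0 90 0 0 0 15;0 0 95 0 0 0 15;0 0 95 0 0 0 15;0 0 95 0 0 0 15'
python3 - <<'E'
from h import *
w=eyes.get_image("wrist"); s=eyes.get_image("side"); t=eyes.get_image("top")
o=np.zeros((600,800,3),np.uint8); o[:400,:400]=w[:,120:520]; o[:400,400:]=cv2.resize(s[100:300,280:480],(400,400)); o[400:,:320]=cv2.resize(t[150:275,340:540],(320,200)); save(o,"e")
E
```

```text
clock: 12.2
ee_pos: [0.5092, -0.1111, 0.2362]
tool_rot: [3.141, 0.0, 1.231]
force: [0.8, 0.4, -5.8]
grip_width: 0.273
clock: 13.0
ee_pos: [0.4671, -0.2722, 0.2356]
tool_rot: [3.141, 0.0, 1.23]
force: [0.1, -0.2, -5.5]
grip_width: 0.271
clock: 13.8
ee_pos: [0.4676, -0.2717, 0.141]
tool_rot: [3.141, 0.0, 1.231]
force: [0.1, -0.0, -5.3]
grip_width: 0.271
```

View pics/e.png

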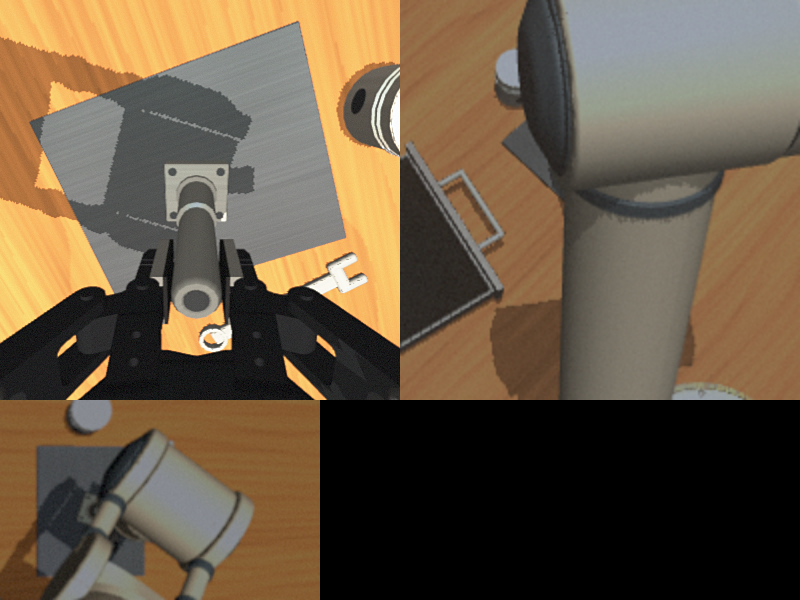

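The spindle hangs upright over the plate, clear of the piston and wrench. I'll lower it slowly and watch the force.

```bash
python3 -m crank '0 0 3 0 0 0 15;0 0 6 0 0 0 15;0 0 8 0 0 0 15;0 0 9 0 0 0 15;0 0 9 0 0 0 15' | grep -E "ee_pos|force"
for i in 1; do python3 -m crank '0 0 1 0 0 0 15;0 0 2 0 0 0 15;0 0 3 0 0 0 15;0 0 3 0 0 0 15' | grep -E "ee_pos|force"; done
```

```text
ee_pos: [0.4671, -0.2715, 0.1312]
force: [-0.6, 0.2, -4.9]
ee_pos: [0.4672, -0.2715, 0.1282]
force: [-0.4, 0.3, -5.2]
```

```bash
python3 -m crank '0 0 0.7 0 0 0 15;0 0 1.4 0 0 0 15;0 0 2 0 0 0 15;0 0 2 0 0 0 15' | grep -E "ee_pos|force"
python3 -m crank '0 0 0.7 0 0 0 15;0 0 1.4 0 0 0 15;0 0 2 0 0 0 15;0 0 2 0 0 0 15' | grep -E "ee_pos|force"
```

```text
ee_pos: [0.4674, -0.2717, 0.1266]
force: [-0.5, 1.2, 1.0]
ee_pos: [0.4684, -0.2721, 0.1261]
force: [-2.1, 4.6, 27.0]
```

```bash
python3 -m crank '0 0 -1 0 0 0 15;0 0 -1.7 0 0 0 15;0 0 -1.7 0 0 0 15'
python3 -m crank '0 0 0 0 0 0 26;0 0 0 0 0 0 30;0 0 0 0 0 0 40;0 0 0 0 0 0 60;0 0 0 0 0 0 85;0 0 0 0 0 0 85;0 0 0 0 0 0 85'
python3 -m crank '0 0 -10 0 0 0 85;0 0 -30 0 0 0 85;0 0 -60 0 0 0 85;0 0 -90 0 0 0 85;0 0 -120 0 0 0 85;-30 0 -150 0 0 0 85;-70 0 -160 0 0 0 85;-120 0 -160 0 0 0 85'
python3 - <<'E'
from h import *
print(rows([.216,-.587,.28],[np.pi,0,1.23]))
E
```

```text
clock: 15.95
ee_pos: [0.4676, -0.2718, 0.1264]
tool_rot: [3.141, 0.0, 1.231]
force: [0.6, 1.7, 6.2]
grip_width: 0.269
clock: 16.65
ee_pos: [0.4672, -0.2716, 0.1261]
tool_rot: [3.142, 0.0, 1.231]
force: [0.4, -0.1, -0.8]
grip_width: 0.997
clock: 17.45
ee_pos: [0.4276, -0.3856, 0.2892]
tool_rot: [3.138, 0.002, 1.233]
force: [0.9, -0.4, 0.4]
grip_width: 0.993
(array([-260.2, -132.8,    9.2]), array([0.22, 0.1 , 0.15]))
```

```bash
python3 -m crank '-260 -133 0 0 0 0 85;-260 -133 0 0 0 0 85;-260 -133 0 0 0 0 85;-260 -133 0 0 0 0 85;-260 -133 0 0 0 0 85;-260 -133 0 0 0 0 85;-260 -133 0 0 0 0 85;-260 -133 0 0 0 0 85'
python3 - <<'E'
from h import *
q=np.load("q.npy"); w=[]
for n in("top","side"):
    im=eyes.get_image(n); c=eyes.calibration(n); w.append(im)
    for t in("spindle","bearing","piston","wrench","bottle"):
        r=cut_out(t,n); print(n,t,[(round(x["p"],2),x["box"]) for x in r[:1]])
    print(n,"upright spindle expected foot/tip",np.round(proj(c,[[.467,-.272,.008],[.467,-.272,.148]]),1).tolist(),"handle at stop",np.round(proj(c,cab(q,[[-.245,-.06,.046],[-.245,.06,.046]])),1).tolist())
o=np.zeros((600,800,3),np.uint8); o[:390]=cv2.resize(w[0][100:295,80:480],(800,390)); o[390:,:420]=cv2.resize(w[1][100:310,200:420],(420,401))[100:310]; save(o,"f")
E
```

```text
clock: 18.25
ee_pos: [0.2143, -0.5857, 0.2864]
tool_rot: [3.141, -0.0, 1.229]
force: [-0.0, 1.1, 0.5]
grip_width: 0.993
top spindle [(0.65, [386.1, 208.5, 24.2, 22.6])]
top bearing [(0.72, [226.4, 203.3, 16.8, 16.2])]
top piston [(0.85, [380.0, 145.6, 25.6, 25.0])]
top wrench [(0.7, [437.9, 176.2, 22.3, 59.6])]
top bottle [(0.88, [134.1, 253.5, 38.1, 22.2])]
top upright spindle expected foot/tip [[396.9, 218.7], [407.7, 217.5]] handle at stop [[331.1, 177.4], [321.7, 218.5]]
side spindle [(0.67, [365.0, 154.0, 26.3, 28.6])]
side bearing [(0.67, [261.4, 264.0, 12.6, 13.8])]
side piston [(0.67, [327.5, 123.3, 23.5, 32.3])]
side wrench [(0.59, [376.5, 120.3, 49.3, 32.5])]
side bottle [(0.79, [227.7, 350.7, 29.0, 21.5])]
side upright spindle expected foot/tip [[377.4, 175.2], [384.8, 156.7]] handle at stop [[310.7, 185.9], [331.1, 216.8]]
```

View pics/f.png

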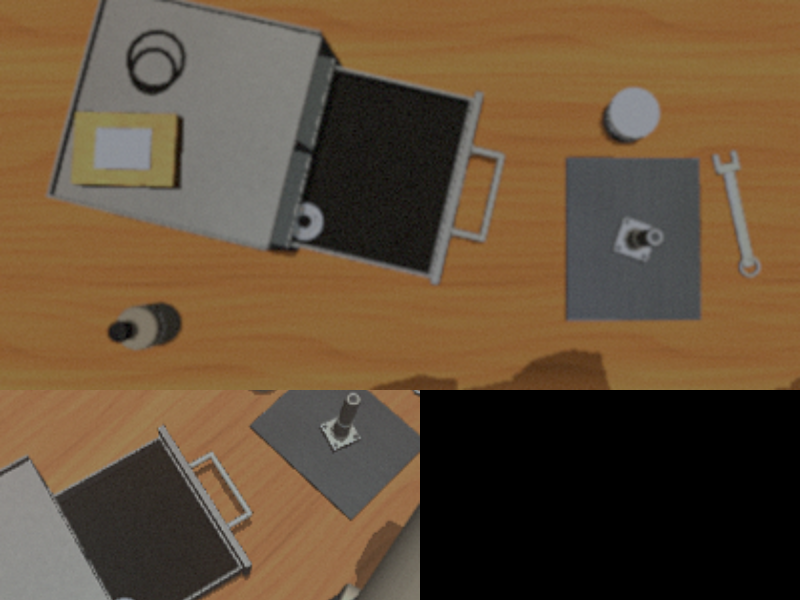

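```bash
python3 -c "
from cell import ctrl
print(ctrl.get_obs()['force'], ctrl.sign_off())"
```

```text
the job is handed in; nothing more can be done
[-0.49646105  0.14509347  0.08817104] None
```

I pulled the drawer to its hard stop, took the spindle out and stood it upright on its flange near the middle of the assembly plate. The job was handed in at about 19 s of the 69 s allowed. I gripped the spindle at 20 N near the tip, so it swung flange down as I lifted it.

- **Final pictures:** Top and side views show the spindle upright within about 1 px of the expected spot. The bearing is still by the drawer's left wall. The piston, wrench and bottle are within a few pixels of where they started. The gripper is open and clear of everything.
- **Drawer stop:** The force rose to 39 N within a few millimetres of commanded pull. The gripper stopped about 2 mm short of the predicted stop, which is within calibration error. In the last picture the handle is within about 1 px (about 3 mm) of its full-out position, so I can't rule out it having crept back a millimetre or two.
- **Set-down:** The plate contact was felt at 1 N. One extra 2 mm step then pressed to 27 N at the wrist, which I eased to about 6 N before letting go. It was a little firmer than I meant, but slow and without a drop.

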